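# Close the conditioning box and hold the probe in its guide

### The job

Push the open drawer of the small wooden conditioning box fully home. Then take the probe (straight cylindrical handle, thin steel rod) out of the tool rack, lower its rod straight down through the round guide hole in the box's top until the tip is about 50 mm below the top face, never touching the box or drawer with the probe, and finish while holding it there: upright, still and centred in the hole. Leave everything else as it is.

Things in the scene. Friction and masses are not known exactly. Their poses are not given: they have to be found in the camera images.
- cond_box: Conditioning box, fixed: plain wood, 170 mm deep (its x), 160 wide (its y), 125 high; origin at the centre of its underside, z up. The drawer opens towards its -x side (roughly to the robot). The top is 20 mm thick with a round guide hole 26 mm in diameter through its centre, open below down to the drawer.
- guide_mouth (a point): Centre of the guide hole at the level of the box's top face (125 mm above the bench); z up, x and y as the box.
- drawer (a joint): Drawer opening, m: 0 = fully home at a solid stop, 0.10 = limit. Pushing it in moves it to the box's +x; about 2 N friction, stays where left. Front panel 156 mm wide, 12 to 100 mm above the bench, flush with the box when home. Two wood blanks are fixed inside, left and right, tops 66 mm below the box's top face; the middle 70 mm is empty, its floor 106 mm below the top face.
- drawer_handle (a point): Middle of the drawer's steel bar handle: a bar 10 mm thick, 80 mm long, along the box's y, 28 mm in front of the drawer's front panel, 85.5 mm above the bench. It moves with the drawer. Pushing the bar from its front with shut fingers works.
- rack: Tool rack, fixed: wooden stand 230 mm long (its x) by 90 wide, top face 110 mm above the bench, origin at the centre of its underside. Three 15 mm holes through its 56 mm wide, 15 mm thick top at -68, 0 and +68 mm along its x; a tool hangs by its handle in each, in any order.
- probe: Probe, loose, about 0.12 kg, hanging in one of the rack's holes: upright straight black cylindrical handle, 26 mm in diameter, 55 tall, flat ends, fine rings; below it a steel rod, 10 mm in diameter, 85 long. Origin at the centre of the handle's underside (resting on the rack's top), z up along the handle. Grip it across the rack (closing along the rack's y); lift 90 mm to clear the rack.
- probe_tip (a point): The lower end of the probe's rod, on its axis, 85 mm below the probe's origin.
- awl: Awl with a pear-shaped wooden handle 34 mm wide and 52 mm tall, loose, hanging in the rack; origin at the handle's underside. Leave it.
- countersink: Hand countersink with a ball-shaped wooden handle 36 mm in diameter, 52 mm tall, loose, hanging in the rack; origin at the handle's underside. Leave it.
- offcut: Small loose wood offcut 26 x 50 x 12 mm lying on the box's top; origin at its underside. Leave it.
- pencil: Flat carpenter's pencil 175 mm long lying on the bench; origin under its middle. Leave it.
- mallet: Wooden mallet lying on the bench, head 90 x 120 x 65 mm, handle 200 mm along its -x; origin under its head. Leave it.
- glue: White plastic glue bottle, 60 mm in diameter, 150 mm high, standing; origin under it. Leave it.

How it is judged:
By the outcome, as a careful person would: the job done as asked, in the order asked, and still so for the second after the job is handed in, while the arm keeps its last pose, push and grip.
It also fails if it takes over 58 s, if anything falls off the work surface, if the arm or the gripper's body presses on something with over 40 N, if the wrist force passes 120 N, or if a joint passes its speed limit or range.

### The arm

A 7-joint arm with a two-finger parallel gripper is mounted at the origin on the work surface. World frame = base frame: x ahead of the robot, y to its left, z up, the work surface at z = 0. Lengths are in m, angles in rad, forces in N, time in s.
With the tool pointing down it reaches from about 0.4 to 0.9 m from the base axis. Payload 5.5 kg.
Tool frame: the origin (TCP) lies midway between the tips of the shut fingers; the grasp point (between the pads) lies 19 mm behind it (manip.grip_depth is the distance from the TCP to the grasp point, in m); z points along the fingers, y is the line along which they close (so a half turn about z gives the same grasp; the last joint's range is limited). The gripper opens to 92 mm and grips with 3 to 60 N. Pads are 19 mm wide; open, the fingers measure 130 mm over their backs; the gripper's body (75 mm by 190 mm) begins 47 mm behind the grasp point.
Start: joints at [-0.846, 0.501, -0.427, 1.55, 0.221, 1.138, -0.21], TCP at [0.29, 0.582, 0.227] pointing down, gripper open.
Joint ranges: [-2.88, 2.88], [-0.31, 2.03], [-1.54, 1.56], [0.2, 2.42], [-1.41, 4.55], [0.19, 2.02], [-2.57, 2.57]. Speed limits (rad/s): [2.57, 2.57, 3.14, 3.14, 3.14, 3.14, 3.14].

### API

Orientations are given as a unit quaternion [x, y, z, w].
In Python, from bench import manip, effector, viewer gives the robot as it stands. Calls block until the motion is done:
- manip.move_pose(position, orientation): joint-space move of the TCP to a pose.
- manip.servo_line(position, ori=None, vel=0.15): straight line of the TCP; ori=None keeps the orientation; vel is the mean speed in m/s.
- manip.movej(angles): joint-space move.
- effector.open_jaws() and effector.close(f_grip=None): open the fingers fully, or close them until they stop; f_grip is the grip in N (None keeps the last).
- manip.sleep(seconds).
- manip.solve_ik(position, orientation): joint angles nearest the present ones, or None.
- viewer.get_image(name): name is "scene" or "top"; returns the picture (384x512x3 uint8, red, green, blue); there is no depth.
- viewer.get_calibration(name): a dict with "vfov" (degrees; the focal length in pixels is half the picture's height over the tangent of half this angle, whatever the lens; pixels are square), "cx", "cy" (the principal point, pixels), "eye" and "attitude" of the camera in the world. Camera axes: x right, y down, z forward; pixel columns grow to the right and rows downward; lengths in m; the calibration is good to about 2 mm. A picture is of the moment at which its call begins. get_calibration takes no time and is no camera call.
A pose or a line that the arm cannot do raises manip.PlanningError and nothing moves.
- manip.hand_in(): hands the job in; it is judged then, once.
Readings, each from a call of its own:
- manip.current_clock(): time.
- manip.current_q(): joint angles.
- manip.current_joint_velocities(): joint speeds.
- manip.current_tau(): joint torques, N m.
- manip.current_tool_pos(): TCP position.
- manip.current_tcp_rot(): TCP orientation.
- manip.current_force(): force on the tool from outside, world axes, zero at the start.
- manip.current_wrist_torque(): the same for the moment, N m.
- manip.current_finger_gap(): finger opening in m.
- manip.current_gripper_force(): force on a finger pad.
Only numpy, scipy, OpenCV 4.12 (cv2) and the standard library are available. Lean on these libraries where they do the work, as an engineer would, in place of code of your own. Each camera call takes 0.05 s, during which the arm holds its last target. There are 200 camera calls.

## Working session

There is one attempt and no reset: what is moved stays moved. The work goes in short steps, each a Python script; the robot and the scene stay as the last script left them, time stands still between calls to the robot, and variables do not carry over. Pictures are saved under pics/ and viewed, at most 10 in all, crops included, and the job is handed in when it is done.

```bash
mkdir -p pics; ls; python3 - <<'E'
from bench import manip, effector, viewer
import cv2
for n in("scene","top"):
    cv2.imwrite(f"pics/{n}0.png",cv2.resize(viewer.get_image(n)[:,:,::-1],None,fx=1.5,fy=1.5,interpolation=cv2.INTER_CUBIC))
    print(viewer.get_calibration(n))
print(manip.current_tcp_rot(),manip.current_clock(),manip.grip_depth)
E
```

```text
pics
{'vfov': 42.03081765372535, 'cx': 258.6518528337072, 'cy': 186.69248955809482, 'eye': array([1.35568013, 0.24833759, 0.95597782]), 'attitude': array([ 0.51253809,  0.76861775, -0.32343127, -0.20475269])}
{'vfov': 48.959615448671855, 'cx': 255.92560107907858, 'cy': 187.32394759699534, 'eye': array([ 0.46335173, -0.05979611,  1.14897348]), 'attitude': array([ 0.71285976, -0.69912415,  0.04939986, -0.02482017])}
[ 2.28818179e-01  9.73468772e-01 -8.55601378e-04 -2.44096139e-04] 0.1 0.0188
```

View pics/scene0.png

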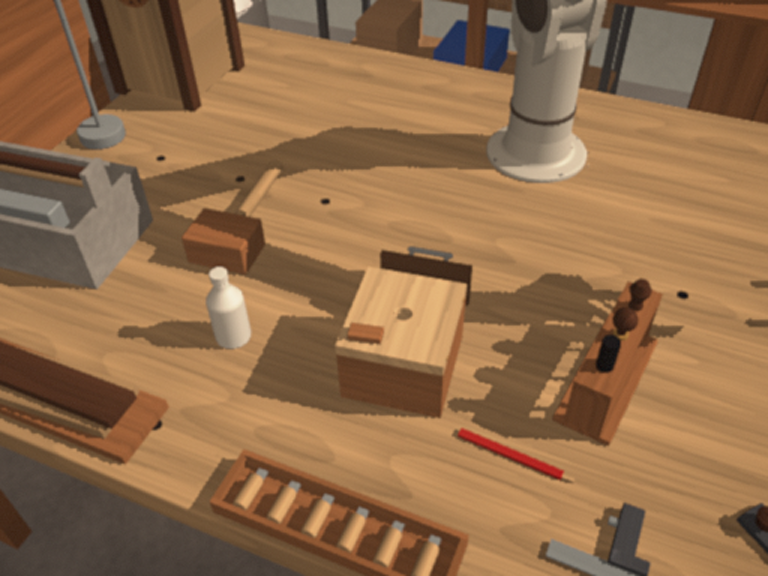

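View pics/top0.png

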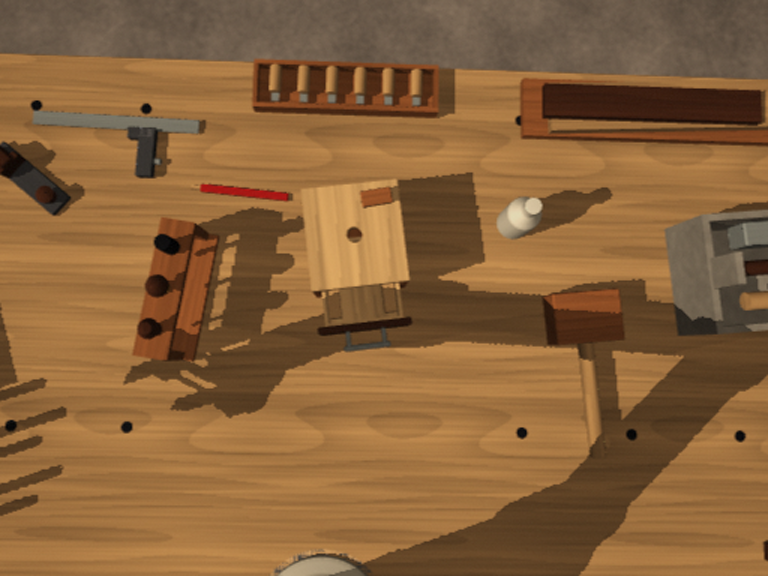

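The scene view shows the box with its drawer open towards the robot and its hole at (405,313). The probe (black) is at the rack's near end, (608,352). The top view has the box corners at about (302,188), (398,180), (409,281) and (316,291), the hole at (354,234), the handle bar at (367,343) and the probe at (167,243), with the rack's top face to its left. All positions are in 1.5x pixels.

```bash
cat > h.py <<'E'
import numpy as np, cv2
from scipy.spatial.transform import Rotation as R
from bench import manip, effector, viewer
def cam(n):
    c=viewer.get_calibration(n); f=192/np.tan(np.radians(c['vfov']/2))
    return c,f,R.from_quat(c['attitude']).as_matrix()
def ray(n,p):
    c,f,M=cam(n); return c['eye'],M@np.array([(p[0]-c['cx'])/f,(p[1]-c['cy'])/f,1])
def onz(n,p,z):
    e,d=ray(n,p); return e+d*(z-e[2])/d[2]
def proj(n,X):
    c,f,M=cam(n); v=M.T@(np.asarray(X)-c['eye']); return np.array([c['cx']+f*v[0]/v[2],c['cy']+f*v[1]/v[2]])
def tri(p,q):
    (a,d),(b,g)=ray('scene',p),ray('top',q)
    s=np.linalg.lstsq(np.c_[d,-g],b-a,rcond=None)[0]
    A,B=a+s[0]*d,b+s[1]*g; return (A+B)/2,np.linalg.norm(A-B)
def blob(g,roi,thr):  # centroid/box of largest dark blob in native roi x0,y0,x1,y1
    x0,y0,x1,y1=roi; m=(g[y0:y1,x0:x1]<thr).astype(np.uint8)
    n,l,st,ce=cv2.connectedComponentsWithStats(m); i=1+np.argmax(st[1:,4])
    return ce[i]+[x0,y0],st[i]+[x0,y0,0,0,0]
def down(yaw): # tool z down, tool y (closing) at yaw+90deg from world x
    c,s=np.cos(yaw),np.sin(yaw); y=np.array([-s,c,0]); z=np.array([0,0,-1.]); 
    return R.from_matrix(np.c_[np.cross(y,z),y,z]).as_quat()
E
python3 - <<'E'
from h import *
np.set_printoptions(precision=4,suppress=True)
T=viewer.get_image('top');S=viewer.get_image('scene')
gt=T.max(2);gs=S.max(2)   # HSV value
print('base',proj('top',[0.05,0,0])*1.5,proj('scene',[0,0,0])*1.5)
def sub(g,P): return cv2.cornerSubPix(cv2.cvtColor(g,cv2.COLOR_RGB2GRAY),np.float32(P).reshape(-1,1,2)/1.5,(4,4),(-1,-1),(3,30,.01)).reshape(-1,2)
C=sub(T,[(302,188),(398,180),(409,281),(316,291)]);print(C*1.5)
W=np.array([onz('top',c,.125) for c in C]);print('corners',W[:,:2],np.linalg.norm(W-np.roll(W,-1,0),axis=1),W.mean(0))
CS=sub(S,[(438,370),(339,353),(364,270),(467,283)])
for a,b in zip(CS,C[[0,1,2,3]]):print('tri',tri(a,b))
th,st=blob(gt,(226,146,246,166),110);sh,ss=blob(gs,(260,200,280,218),130)
print('hole',th,st,sh,ss,onz('top',th,.125),onz('scene',sh,.125))
print(gt[148:166,226:248])
pt,st=blob(gt,(98,152,124,172),50);ps,ss=blob(gs,(390,215,420,255),50)
print('probe',pt,st,onz('top',pt,.15),ps,ss,tri(ps,pt))
for p in [(162,218),(197,222),(134,353),(170,358)]:print('rack',onz('top',np.array(p)/1.5,.11))
h=(T[:,:,2].astype(int)-T[:,:,0]>-5)[215:238,225:265]; ys,xs=np.nonzero(h);print('bar',len(xs));print(T[215:238,230:262,0]);
E
python3 - <<'E'
import sys;sys.path.insert(0,'.')
from h import *
T=viewer.get_image('top')[:,:,::-1];S=viewer.get_image('scene')[:,:,::-1]
z=lambda I,x,y,w,h,k:cv2.resize(I[y:y+h,x:x+w],(w*k,h*k),interpolation=cv2.INTER_NEAREST)
a=z(T,195,115,85,125,4);b=z(T,85,140,65,105,4)
o=np.zeros((500,600,3),np.uint8);o[:,:340]=a;o[:420,340:]=b
cv2.imwrite('pics/crop1.png',o)
E
```

```text
base [321.55  586.594] [534.4822 151.4119]
[[301.1681 187.8852]
 [397.0575 181.7171]
 [408.6359 279.6907]
 [316.     291.    ]]
corners [[ 0.7229  0.0445]
 [ 0.7375 -0.1134]
 [ 0.5747 -0.1349]
 [ 0.553   0.0152]] [0.1586 0.1643 0.1516 0.1724] [ 0.647  -0.0471  0.125 ]
tri (array([0.7237, 0.0476, 0.1184]), np.float64(0.005254124786401654))
tri (array([ 0.7422, -0.1107,  0.1014]), np.float64(0.008532966016353807))
tri (array([ 0.5764, -0.1368,  0.1122]), np.float64(0.002217108908504249))
tri (array([0.5519, 0.022 , 0.1158]), np.float64(0.012759321037509382))
hole [235.4902 155.0392] [232 152   9   7  51] [270.2273 209.2273] [266 207   8   5  22] [ 0.6504 -0.0428  0.125 ] [ 0.6522 -0.0372  0.125 ]
[[203 205 205 204 207 211 215 218 218 214 209 198 186 185 193 200 202 198
  198 204 207 207]
 [203 205 204 203 206 211 215 217 218 215 210 200 187 183 192 198 201 198
  199 203 209 207]
 [204 205 205 204 205 211 215 216 209 206 200 196 187 183 190 198 203 198
  197 203 206 206]
 [203 204 205 204 205 210 209 190 148 128 127 148 170 180 190 198 203 200
  197 203 207 207]
 [202 205 205 203 206 20
[... 3938 characters left out ...]
8 173 172 171 172 170 171 172 170]
 [ 78  75  77  74  79  81  87  93 102 108 118 124 138 146 164 174 174 174
  174 175 174 173 173 172 173 173 171 171 173 173 170 171]
 [126 119 124 123 135 138 158 172 174 173 172 173 170 172 172 170 169 170
  170 169 170 168 169 169 168 168 167 168 167 166 166 165]
 [172 172 170 171 172 171 171 171 170 170 170 171 171 169 170 170 169 167
  167 168 168 168 168 167 164 165 167 165 165 164 164 164]
 [173 172 171 170 169 170 169 169 170 168 168 166 167 167 164 164 165 164
  163 163 164 163 161 159 161 157 158 159 158 157 156 156]
 [172 171 170 171 172 170 171 171 170 169 169 170 169 169 169 168 167 167
  167 166 167 166 164 165 165 163 165 164 161 163 163 161]]
```

View pics/crop1.png

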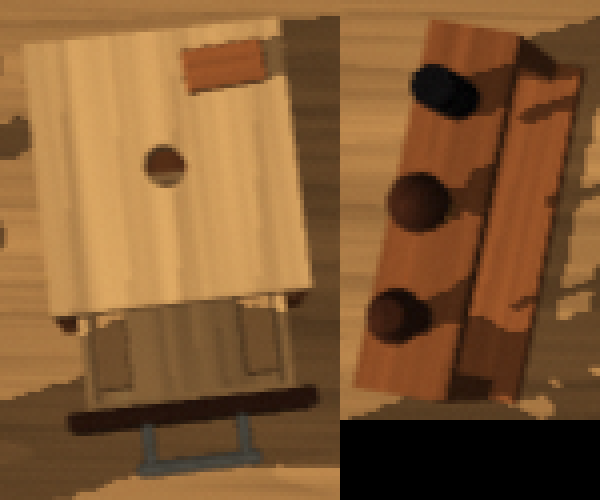

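The crop shows the whole hole centred near native (235.8,156.1). Box corners are at native (201,126), (264.5,119.5), (272.8,186.8) and (207.5,194.3), the bar centre is at (245,231), and the probe is the black handle at the rack's far end.

```bash
python3 - <<'E'
from h import *
np.set_printoptions(precision=4,suppress=True)
T=viewer.get_image('top');S=viewer.get_image('scene');gt=T.max(2);gs=S.max(2)
th,st=blob(gt,(226,146,246,166),150);sh,ss=blob(gs,(260,200,280,218),165)
print('hole',th,st,onz('top',th,.125),sh,ss,onz('scene',sh,.125),tri(sh,th))
W=np.array([onz('top',c,.125)[:2] for c in [(201,126),(264.5,119.5),(272.8,186.8),(207.5,194.3)]])
print('c',W.mean(0),np.linalg.norm(W-np.roll(W,-1,0),axis=1))
a=W[0]+W[1]-W[2]-W[3];b=W[0]+W[3]-W[1]-W[2];print('yaw',np.arctan2(a[1],a[0]),np.arctan2(-b[0],b[1]))
L,Rr=onz('top',(195+140/4,115+470/4),.0855),onz('top',(195+260/4,115+458/4),.0855);d=L-Rr
print('bar',(L+Rr)/2,np.linalg.norm(d),'yaw',np.arctan2(-d[0],d[1]))
K=np.array([onz('top',((x-340)/4+85,y/4+140),.11)[:2] for x,y in [(428,20),(520,37),(447,400),(355,388)]])
a=K[0]+K[1]-K[2]-K[3];u=a/np.linalg.norm(a);print('rack',K.mean(0),np.linalg.norm(K-np.roll(K,-1,0),axis=1),'yaw',np.arctan2(u[1],u[0]),'hole',K.mean(0)+.068*u)
pt,_=blob(gt,(98,152,124,172),50);print('probe',onz('top',pt,.1375),onz('scene',blob(gs,(390,215,420,255),50)[0],.1375))
E
```

```text
hole [235.7024 155.9881] [231 151  11  11  84] [ 0.648  -0.0434  0.125 ] [269.5179 209.1607] [265 206  10   7  56] [ 0.6526 -0.0388  0.125 ] (array([ 0.6485, -0.042 ,  0.1197]), np.float64(0.0028542314172285625))
c [ 0.6472 -0.0455] [0.1581 0.1694 0.1601 0.1702]
yaw 0.1297092102666642 0.1336721638322083
bar [ 0.4652 -0.0704  0.0855] 0.07556315522431438 yaw 0.11683213625904625
rack [0.5535 0.263 ] [0.0576 0.226  0.0556 0.2288] yaw -0.14163598375869887 hole [0.6208 0.2534]
probe [0.6227 0.2545 0.1375] [0.6254 0.2565 0.1375]
```

```bash
python3 - <<'E'
from h import *
np.set_printoptions(precision=4,suppress=True)
c=np.array([.6485,-.0440]);yaw=.130;u=np.array([np.cos(yaw),np.sin(yaw)]);q=down(yaw)
P=lambda d,z:[*(c-u*d),z]
effector.close(10)
manip.move_pose(P(.235,.26),q)
manip.servo_line(P(.235,.077),vel=.15)
f0=manip.current_force();print(manip.current_clock(),f0)
manip.servo_line(P(.150,.077),vel=.08)
print(manip.current_force()-f0,manip.current_tool_pos())
d=.150
while d>.112:
    d-=.003; manip.servo_line(P(d,.077),vel=.05)
    f=(manip.current_force()-f0)[:2]@u
    print(round(d,4),round(f,2),end=' | ')
    if f<-9: break
t=manip.current_tool_pos();print(t,(t[:2]-c)@u,manip.current_clock())
cv2.imwrite('pics/push.png',viewer.get_image('top')[90:280,150:320,::-1].repeat(3,0).repeat(3,1))
E
```

```text
5.5833 [ 0.3386 -0.2864  0.3142]
[ 0.0649  0.1413 -0.3287] [ 0.4999 -0.0636  0.0771]
0.147 -1.92 | 0.144 -1.6 | 0.141 -0.46 | 0.138 -1.39 | 0.135 -0.08 | 0.132 -1.32 | 0.129 -0.63 | 0.126 -7.2 | 0.123 -13.35 | [ 0.5214 -0.0606  0.0762] -0.12818188540228406 9.05
```

View pics/push.png

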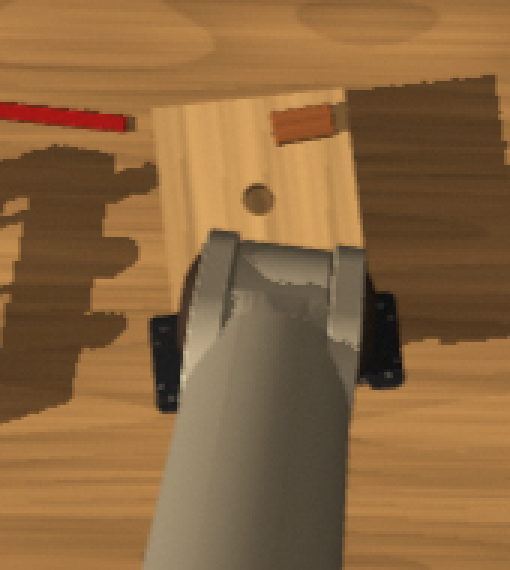

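Contact came at 128 mm from the box centre, as predicted for drawer home (bar at 113 mm plus half a bar and half a finger), and the force rose to 13 N at the stop. The picture shows the hole at (258,199) and nothing else disturbed. Next: back off, check the drawer and grip the probe.

```bash
python3 - <<'E'
from h import *
np.set_printoptions(precision=4,suppress=True)
c=np.array([.6485,-.0440]);u=np.array([np.cos(.13),np.sin(.13)])
p=manip.current_tool_pos()
b=[*(p[:2]-u*.03),.077]
manip.servo_line(b,vel=.1); manip.servo_line([b[0],b[1],.27],vel=.25)
effector.open_jaws()
q=down(-.1416); g=np.array([.623,.255])
manip.move_pose([*g,.26],q)
I1=viewer.get_image('scene'); I2=viewer.get_image('top')
cv2.imwrite('pics/a.png',np.hstack([I1[130:290,200:460,::-1],I2[80:240,70:290,::-1]]).repeat(1,0))
manip.servo_line([*g,.122],vel=.12)
print(manip.current_tool_pos(),manip.current_force(),manip.current_clock())
effector.close(30)
print(manip.current_finger_gap(),manip.current_gripper_force(),manip.current_force(),manip.current_clock())
E
```

```text
[0.6237 0.2553 0.1231] [-1.0046 -0.8334  0.3273] 14.6833
0.025630416664667525 29.998709857463837 [ 1.1083 -0.3088 -0.9047] 15.725
```

View pics/a.png

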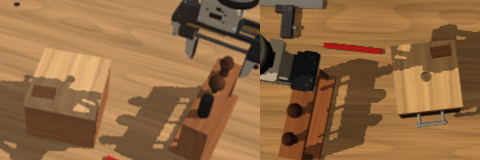

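The crop shows the drawer flush with the box (right half, handle at 432,117). The gripper is above the probe, and the gap of 25.6 mm matches the 26 mm handle. Lifting and carrying.

```bash
python3 - <<'E'
from h import *
np.set_printoptions(precision=4,suppress=True)
p=manip.current_tool_pos(); g=np.array([.623,.255])
manip.servo_line([*g,.272],vel=.15)
print(manip.current_finger_gap(),manip.current_force(),manip.current_clock())
manip.servo_line([.649,-.043,.272],vel=.18)
manip.sleep(.5)
print(manip.current_tool_pos(),manip.current_tcp_rot(),manip.current_clock())
I=viewer.get_image('scene');cv2.imwrite('pics/s1raw.png',I[:,:,::-1])
cv2.imwrite('pics/s1.png',I[130:250,210:330,::-1].repeat(5,0).repeat(5,1))
print(proj('scene',[.649,-.043,.175]),proj('scene',[.649,-.043,.26]))
E
```

```text
0.025612713881097003 [ 0.352   0.0264 -1.5051] 16.875
[ 0.649 -0.043  0.272] [ 0.0707  0.9975 -0.      0.    ] 19.1833
[268.3159 192.0458] [268.1876 163.2638]
```

View pics/s1.png

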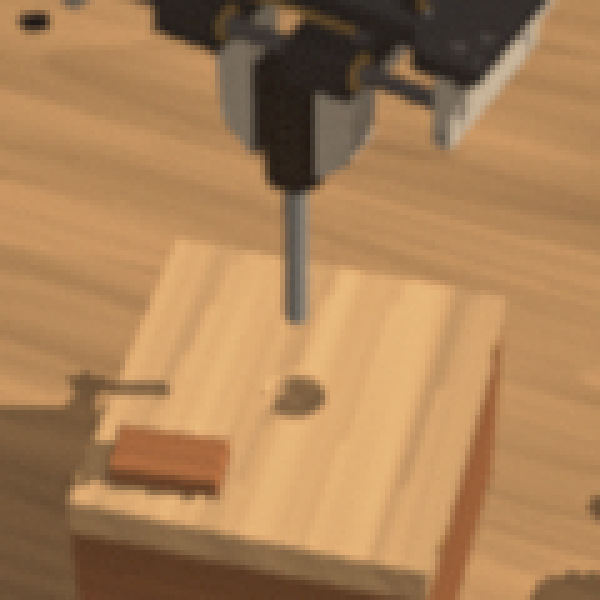

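The rod hangs upright. Its lower end is at crop (295,318), native (269.0,193.7), and the hole is at about (299,396), native (269.8,209.2), partly in shadow. Measuring tip against hole in this same camera.

```bash
python3 - <<'E'
from h import *
np.set_printoptions(precision=4,suppress=True)
I=cv2.imread('pics/s1raw.png').astype(int)
sat=I.max(2)-I.min(2)
for r in range(168,198): # rod rows: grey (low saturation)
    x=np.arange(255,285);w=np.clip(70-sat[r,255:285],0,70); 
    if r%2==0 or r>190: print(r,round((x*w).sum()/max(w.sum(),1),2),w.sum(),end=' | ')
for y in (193.,193.7,194.3):
    t=onz('scene',(269.,y),.1745);h=onz('scene',(269.52,209.16),.125);print('\n',y,t,h,h-t)
E
```

```text
168 268.76 246 | 170 268.69 225 | 172 268.65 231 | 174 268.8 218 | 176 268.84 216 | 178 268.81 213 | 180 268.82 211 | 182 268.84 203 | 184 268.76 194 | 186 268.82 197 | 188 268.81 201 | 190 268.81 200 | 191 268.83 202 | 192 268.81 201 | 193 268.84 160 | 194 268.96 53 | 195 0.0 0 | 196 0.0 0 | 197 0.0 0 | 
 193.0 [ 0.6507 -0.0407  0.1745] [ 0.6526 -0.0388  0.125 ] [ 0.0019  0.0019 -0.0495]

 193.7 [ 0.6527 -0.0399  0.1745] [ 0.6526 -0.0388  0.125 ] [-0.0001  0.0011 -0.0495]

 194.3 [ 0.6543 -0.0392  0.1745] [ 0.6526 -0.0388  0.125 ] [-0.0017  0.0004 -0.0495]
```

The hole's upper-left inner wall is lit and blends with the wood, so its plain centroid is biased. I'll take shadow-free pictures with the probe aside, then one with the tip just above the mouth.

```bash
python3 - <<'E'
from h import *
def avg(n,k=6): return np.mean([viewer.get_image(n).astype(float) for _ in range(k)],0)
manip.servo_line([.649,.10,.272],vel=.2)
S=avg('scene');T=avg('top')
manip.servo_line([.649,-.043,.272],vel=.2);manip.servo_line([.649,-.043,.233],vel=.1);manip.sleep(.4)
S2=avg('scene');print(manip.current_tool_pos(),manip.current_clock())
np.savez('im.npz',S=S,T=T,S2=S2)
z=lambda I,x,y,w,h:cv2.resize(I[y:y+h,x:x+w,::-1].clip(0,255).astype(np.uint8),(w*10,h*10),interpolation=cv2.INTER_NEAREST)
cv2.imwrite('pics/tri.png',np.vstack([np.hstack([z(S,255,195,30,28),z(T,222,142,30,28)]),np.hstack([z(S2,255,190,30,28),z(S2,240,165,60,56)[::2,::2]])]))
g=S.max(2).astype(int);np.set_printoptions(linewidth=200);print(g[202:217,260:280])
E
```

```text
[ 0.64898781 -0.04300855  0.23301001] 22.8083
[[222 220 220 223 223 220 212 209 208 213 223 230 233 233 232 229 226 223 222 223]
 [221 219 221 223 222 218 212 212 216 222 229 233 235 234 231 229 225 222 223 223]
 [220 219 222 223 223 221 215 213 215 219 226 229 232 234 232 228 224 222 222 223]
 [219 220 223 225 228 226 211 190 177 174 181 192 208 227 231 228 224 223 223 223]
 [219 221 225 231 230 218 192 166 142 136 142 150 161 189 222 227 224 223 223 223]
 [219 220 223 232 227 208 184 152 131 127 130 133 135 150 190 222 224 223 223 223]
 [219 219 213 224 221 200 180 150 134 129 128 129 129 128 157 210 224 224 224 222]
 [221 221 218 222 210 173 151 140 135 132 128 127 125 120 144 207 224 224 223 222]
 [221 223 222 224 201 152 130 132 134 133 129 123 121 126 159 211 225 224 223 221]
 [222 221 219 211 177 142 129 128 130 129 127 124 131 159 198 223 225 224 223 220]
 [221 220 214 205 186 168 154 147 144 142 141 151 175 205 223 224 225 224 222 220]
 [221 218 210 205 206 209 203 194 189 189 192 208 220 225 224 224 223 223 221 220]
 [220 216 210 208 216 225 227 228 228 228 227 229 228 225 224 224 223 223 220 220]
 [219 212 212 217 221 226 230 233 233 233 231 229 226 224 223 223 223 222 220 220]
 [216 212 217 221 223 227 231 232 232 231 229 227 224 223 223 223 222 221 219 221]]
```

View pics/tri.png

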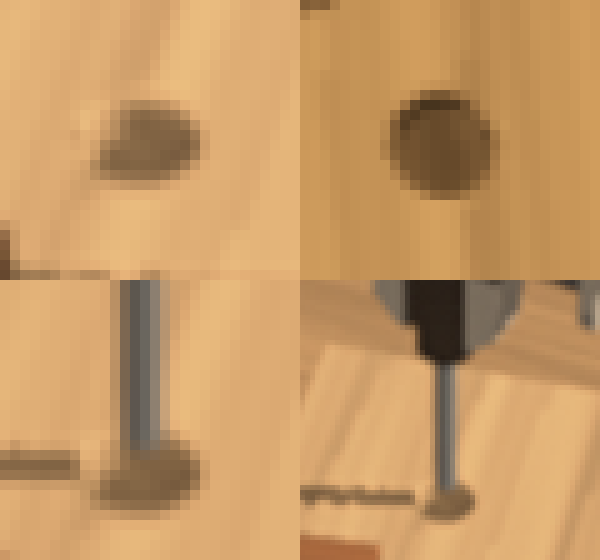

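The scene crop gives the hole's right edge at native 274.5, bottom at 212.8 and top at 204.9, so its centre is about (268.8,208.7). The rod's lower edge, just above the mouth, is near row 206.5, column 268.7. The top-view hole is clean and centred at crop (441,145).

```bash
python3 - <<'E'
from h import *
np.set_printoptions(precision=4,suppress=True)
d=np.load('im.npz');S2=d['S2'];T=d['T'];S=d['S']
sat=(S2.max(2)-S2.min(2))
for r in range(196,210):
    x=np.arange(262,276);w=np.clip(70-sat[r,262:276],0,70);print(r,round((x*w).sum()/max(w.sum(),1),2),round(w.sum()),end=' | ')
g=T.max(2);m=(g[146:168,226:248]<150).astype(np.uint8)
cs,_=cv2.findContours(cv2.resize((255-g[146:168,226:248]).astype(np.float32),None,fx=8,fy=8,interpolation=cv2.INTER_LINEAR).__gt__(105).astype(np.uint8),0,1)
e=cv2.fitEllipse(max(cs,key=len));th=(np.array(e[0])+.5)/8-.5+[226,146];print('\ntop hole',th,np.array(e[1])/8,onz('top',th,.125))
print('hole scene',onz('scene',(268.8,208.7),.125),'pred tip px',proj('scene',[.649,-.043,.1355]), 'hole px if top right',proj('scene',onz('top',th,.125)))
E
```

```text
196 268.65 182 | 197 268.64 182 | 198 268.63 181 | 199 268.61 182 | 200 268.61 182 | 201 268.61 180 | 202 268.63 180 | 203 268.65 177 | 204 268.68 178 | 205 268.81 182 | 206 268.95 150 | 207 269.41 77 | 208 270.57 55 | 209 270.76 64 | 
top hole [235.708  155.9012] [ 9.8931 10.7357] [ 0.6483 -0.0434  0.125 ]
hole scene [ 0.6519 -0.0408  0.125 ] pred tip px [268.3709 204.3703] hole px if top right [268.3368 207.2699]
```

```bash
python3 - <<'E'
from h import *
np.set_printoptions(precision=4,suppress=True)
x,y=.6497,-.0427
manip.servo_line([x,y,.233],vel=.05)
f0=manip.current_force()
for z in (.215,.2,.185,.1725):
    manip.servo_line([x,y,z],vel=.05);print(manip.current_force()-f0)
manip.sleep(1.0)
print(manip.current_tool_pos(),manip.current_tcp_rot(),manip.current_force()-f0,manip.current_finger_gap(),np.abs(manip.current_joint_velocities()).max(),manip.current_clock())
I=viewer.get_image('scene');z=lambda I,x,y,w,h,k:cv2.resize(I[y:y+h,x:x+w,::-1],(w*k,h*k),interpolation=cv2.INTER_NEAREST)
cv2.imwrite('pics/end.png',np.hstack([z(I,240,170,60,60,6),z(I,200,120,120,120,3)]))
E
```

```text
[-0.6461 -1.3751  0.8854]
[-1.3794 -1.8549  0.8107]
[-0.5775 -0.7473  0.2629]
[-0.8372 -0.6492  0.5777]
[ 0.6497 -0.0427  0.1725] [ 0.0708  0.9975  0.     -0.    ] [-0.8506 -1.0075  0.7873] 0.025555784722066727 0.0016071499021810725 25.8667
```

View pics/end.png

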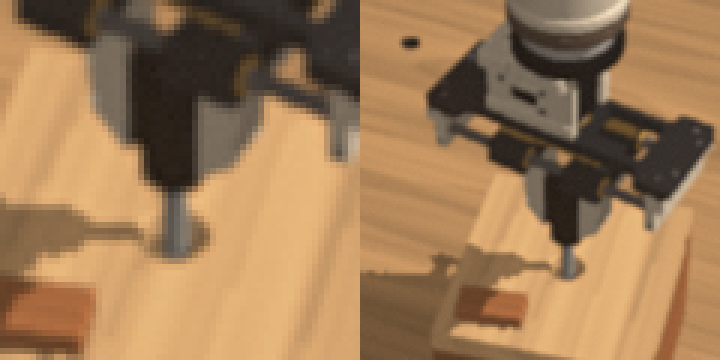

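The rod (centre x≈178) sits in the middle of the hole (edges at about 150 and 209). It is upright, the force readings stay within about 2 N, and the arm is still.

```bash
python3 -c "
from bench import manip
print(manip.hand_in())"
```

```text
the job is handed in; nothing more can be done
None
```

The job is handed in at about 26 s: the drawer was pushed home to its stop, and the probe is held upright and still in the guide hole, centred to about 1–2 mm by the camera images, with its tip about 50 mm below the top face.

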